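# Try the cup cabinet's lift-up door and its locking stay

## Robot

A 6-joint arm with a two-finger parallel gripper is mounted at the origin on the work surface. World frame = base frame: x ahead of the robot, y to its left, z up, the work surface at z = 0. Lengths are in mm, angles in rad, forces in N, time in s.
With the tool pointing down it reaches from about 400 to 925 mm from the base axis. Payload 12.5 kg.
Tool frame: the origin (TCP) lies on the centre line of the jaws, within the pads' length; the fingertips stand 19 mm ahead of it and the grasp point (between the pads) is the TCP; z points along the fingers, y is the line along which they close (so a half turn about z gives the same grasp; the last joint's range is limited). The gripper opens to 95 mm and grips with 3 to 60 N. Pads are 20 mm wide; open, the fingers measure 119 mm over their backs; the gripper's body (75 mm by 180 mm) begins 59 mm behind the grasp point.
Start: joints at [-0.106, 0.491, 1.559, -0, 1.092, -0.106], TCP at [625.016, 0.021, 233.661] pointing down, gripper open.
Joint ranges: [-3.1, 3.1], [-0.84, 2.19], [0.05, 2.79], [-1.13, 4.28], [0.06, 2.93], [-2.69, 2.69]. Speed limits (rad/s): [2.22, 2.22, 2.79, 3.14, 3.14, 3.14].

## Interface

Orientations are given as [roll, pitch, yaw] about the fixed x, y, z axes, in that order (R = Rz(yaw) Ry(pitch) Rx(roll)).
In Python, from cell import state, read_camera, job_done gives the robot as it stands.
- The arm moves only by the tool arm_command, never from a script. Its argument "deltas" is a list of rows, each an object of numbers: "dx", "dy", "dz": the shift along the world's x, y, z in m; "yaw": the turn about the world's z in degrees. In form: [{"dx": .., "dy": .., "dz": .., "yaw": ..}, ...]. A call has 1 to 20 rows; each row shifts and turns the commanded pose from where the row before left it; what a row does not reach is not made up. A row lasts 1/10 s, in which the tool goes at most 50 mm and 8.59 degrees, less where a joint would pass 70% of its speed; a pose out of reach is approached as far as the arm can. A call with a gripper value outside its range is refused whole. "gripper" is the finger opening in m, from 0 to 0.0951, set as the call begins (left out, the last holds). The fingers move at their own pace and stop on an object; the grip force is fixed at half the most. Time passes only in rows, so rows that do not move let the fingers close. It gives the time, the measured TCP pose, the force, the opening and the grip force at its end, in the units of the state.
- state(): the state, without advancing time (a new reading comes with each control period).
- read_camera(name): name is "scene" or "side" or "wrist"; returns a dict with "color" (480x640x3 uint8, red, green, blue), "range_z" (480x640 float32, mm along the optical axis (not along the pixel's ray), 0 where there is no reading), "fx", "fy", "cx", "cy" (pixels), "k1" (the pictures are not rectified: a ray, as slopes to the right and down, at radius r is drawn at 1 + k1 r^2 times it, then the intrinsics apply), "extrinsics" (4x4, takes a point from camera to world coordinates). Camera axes: x right, y up, looking along -z (the intrinsics and any distortion apply to the point x, -y, -z); pixel columns grow to the right and rows downward; lengths in mm; the calibration is good to about 2 mm. A picture is of the moment at which its call begins.
- job_done(): hands the job in; it is judged then, once.
The state is a dict: "t": time; "joints": joint angles; "qvel": joint speeds; "tau": joint torques, N m; "eef_pos": TCP position; "tcp_rot": TCP orientation; "ft_force": force on the tool from outside, world axes, zero at the start; "moment": the same for the moment, N m; "opening": opening from 0.0 (shut) to 1.0 (fully open); "grip_force": force on a finger pad.
Only numpy, scipy, OpenCV 4.12 (cv2) and the standard library are available. Lean on these libraries where they do the work, as an engineer would, in place of code of your own. Each camera call takes 0.05 s, during which the arm holds its last target. There are 200 camera calls.

## Task

The stay on the small cup cabinet has just been refitted, so please try it out: raise the cabinet's lift-up door by its bar handle until the stay locks, and let go so that the door stands open by itself. Then unlock it with the push key on the stay housing at the cabinet's side and let the door come down fully shut, with the key sprung back up.

Things in the scene. Friction and masses are not known exactly. Their poses are not given: they have to be found in the camera images.
- flap (a joint): Angle of the cup cabinet's lift-up door (rad): 0 shut, growing as its lower edge rises, hard stop 1.15. Brown wood panel 184 x 204 x 12 mm, 0.45 kg, hinged at its top edge, sloping 41 degrees from level when shut. Unlocked it falls shut, damped, in about 2 s. Raised to 1.05 or more the stay clicks in; let go, it settles to about 0.95 and stays.
- flap_hinge (a point): Middle of the door's hinge line, 190 mm up, on the fixed cabinet of light wood with sloping front (240 mm wide, 235 deep, 198 high), left or right on the table. Frame: x level from its front to its back (away from the robot), y along the hinge to the robot's left, z up. The low dark cutlery box near it, with a small bar on its lid, is no part of this.
- flap_handle (a point): Middle of the door's round steel bar: 12 mm thick, 120 mm long, parallel to the hinge, 44 mm off the door's face, so fingers can straddle it from above, front and back. Shut: 146 mm in front of the hinge and 61 mm below it (129 mm up). It runs on a 158 mm circle about the hinge; at 1.05 rad it is 126 mm in front, 96 mm above. Frame as flap_hinge when shut; turns with the door.
- release_top (a point): Middle of the top of the stay's black push key, 36 x 26 mm, on the grey housing at the cabinet's -y cheek (robot's right). 218 mm up, 20 mm above the housing and cabinet top. It goes straight down 10 mm against a spring (4 to 6.5 N) and springs back. 8 mm down frees the locked door: hold about 1 s while the door sinks clear. The key dips by itself as the stay clicks in.

How it is judged (in metres and radians):
On the way, in this order (a step that is already met when the one before it is completed fails the run):
1. the door stands open on its locked stay, untouched (value of joint flap above 0.85 rad and contact force between each of the arm, the fingers and flap below 0.1 N and value of joint release below 0.003 m), for 0.5 s.
2. the push key is pressed to unlock the stay while the door is still up (value of joint release above 0.005 m and value of joint flap above 0.7 rad), for 0.02 s.
At the end, for the whole second after the job is handed in: The door is down fully shut (angle below 0.06 rad) and the push key is back up (pressed in less than 3 mm) (value of joint flap below 0.06 rad and value of joint release below 0.003 m); the robot touches nothing.
It also fails if it takes over 48 s, if anything falls off the work surface, if the arm or the gripper's body presses on something with over 40 N, if the wrist force passes 120 N, or if a joint passes its speed limit or range.

## Working session

There is one attempt and no reset: what is moved stays moved. The work goes in short steps, Python scripts to look and compute and a tool call to move; the robot and the scene stay as the last step left them, time stands still between calls to the robot, and variables do not carry over. Pictures are saved under pics/ and viewed, at most 10 in all, crops included, and the job is handed in when it is done.

Besides the shell and the picture viewer there is one more tool, called after "Request:" as name(argument=value, ...), one argument or row to a line, values as JSON. arm_command: Moves the arm, as the interface text tells. Its arguments: {"type":"object","properties":{"deltas":{"type":"array"},"gripper":{"type":"number"}},"required":["deltas"]}

```bash
mkdir -p pics
cat > h.py <<'E'
import numpy as np, cv2
from cell import state, read_camera, job_done
def cloud(c):
    v,u=np.mgrid[0:480,0:640]
    K=np.array([[c['fx'],0,c['cx']],[0,c['fy'],c['cy']],[0,0,1.]])
    p=cv2.undistortPoints(np.stack([u,v],-1).reshape(-1,1,2).astype(float),K,np.array([c['k1'],0,0,0.])).reshape(480,640,2)
    z=c['range_z']
    P=np.stack([p[...,0]*z,-p[...,1]*z,-z,np.ones_like(z)],-1)
    W=(P@np.array(c['extrinsics']).T)[...,:3]; W[z==0]=np.nan
    return W
def save(c,n): cv2.imwrite('pics/'+n,c['color'][...,::-1])
E
python3 - <<'E'
from h import *
for n in ('scene','side'):
    c=read_camera(n); save(c,n+'0.png'); np.save(n+'.npy',cloud(c)); print(c['k1'],np.array(c['extrinsics'])[:3,3])
print(state())
E
```

```text
-0.06917204173895439 [1021.95953273  -27.05269061  693.80948675]
-0.025618208003283943 [ 271.57117755 -428.86455423  673.90399563]
{'t': 0.1, 'joints': array([-1.05570830e-01,  4.91528401e-01,  1.55941590e+00,  1.86365634e-05,
        1.09169597e+00, -1.05609498e-01]), 'qvel': array([ 2.09911919e-04, -1.69307120e-03, -1.08181368e-03,  6.12275000e-04,
        2.26762667e-05, -1.96357924e-03]), 'tau': array([ 2.47082615e-03, -6.13621187e+01, -2.58604574e+01,  6.93451893e-02,
        4.70101309e-02, -2.07912552e-05]), 'eef_pos': array([6.24793416e+02, 6.70501833e-02, 2.33092647e+02]), 'tcp_rot': array([-3.14055261e+00, -1.26870444e-04,  1.57082633e+00]), 'ft_force': array([ 0.1497671 , -0.14281409, -0.1938711 ]), 'moment': array([-0.01425932, -0.066081  ,  0.05272344]), 'grip_force': 0.0, 'opening': 0.9994429148683881}
```

View pics/scene0.png

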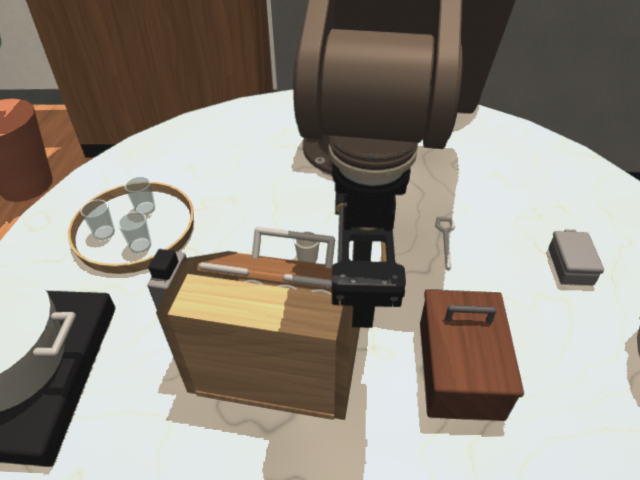

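View pics/side0.png

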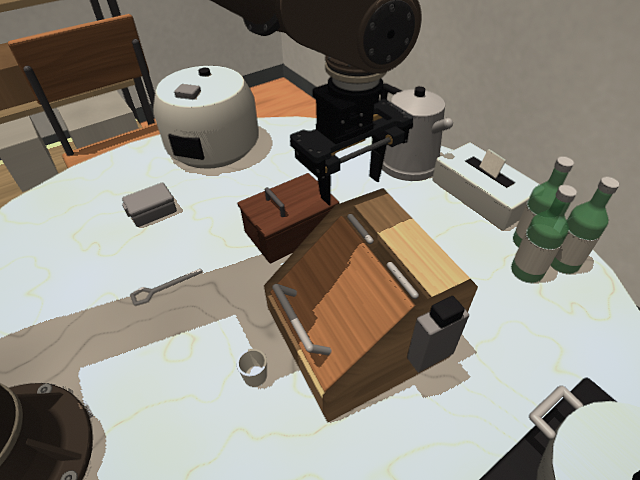

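The side view shows the cabinet with its bar running from about (283,290) to (315,350), the hinge from (350,215) to (415,295), and the black key at (447,307). In the scene view the bar runs from (257,232) to (333,240) and the key is at (163,263). Next I measure these points.

Run:
```python
from h import *
np.set_printoptions(precision=1,suppress=True)
S=np.load('side.npy');C=np.load('scene.npy')
for n,W,pts in (('side',S,[(280,290),(290,308),(300,328),(311,348),(447,303),(440,307),(455,307),(357,225),(402,280),(330,290),(352,255)]),('scene',C,[(262,231),(295,235),(328,238),(163,262),(160,256),(168,268),(222,270),(306,281),(190,310),(340,320)])):
    for u,v in pts: print(n,u,v,W[v,u],np.nanmedian(W[v-1:v+2,u-1:u+2].reshape(-1,3),0))
# cabinet top: z 190..206
for n,W in (('side',S),('scene',C)):
    m=(abs(W[...,2]-198)<5)&(W[...,0]>450)&(W[...,0]<1000)&(abs(W[...,1])<350)
    lab,L,st,_=cv2.connectedComponentsWithStats(m.astype(np.uint8)); k=1+np.argmax(st[1:,4])
    P=W[L==k]; r=cv2.minAreaRect(P[:,:2].astype(np.float32)); print(n,len(P),r,cv2.boxPoints(r).tolist())
    m=(abs(W[...,2]-218)<5)&(W[...,0]>450)&(W[...,0]<1000)&(W[...,1]<0)&(W[...,1]>-300)
    lab,L,st,_=cv2.connectedComponentsWithStats(m.astype(np.uint8))
    for k in range(1,lab):
        if st[k,4]>40:
            P=W[L==k]; print(' key?',st[k],P.mean(0),cv2.minAreaRect(P[:,:2].astype(np.float32)))
    # handle bar
    m=(W[...,2]>112)&(W[...,2]<140)&(W[...,0]>450)&(W[...,0]<700)&(abs(W[...,1])<300)
    lab,L,st,_=cv2.connectedComponentsWithStats(m.astype(np.uint8))
    for k in range(1,lab):
        if st[k,4]>60:
            P=W[L==k]; print(' bar?',st[k],P.mean(0),cv2.minAreaRect(P[:,:2].astype(np.float32)))
```

```text
side 280 290 [449.2 -54.8 133.5] [449.2 -54.9 134.2]
side 290 308 [443.  -94.  136.5] [443.  -93.9 135.1]
side 300 328 [ 436.5 -130.8  135.3] [ 436.5 -130.3  134.8]
side 311 348 [ 431.8 -165.8  133.9] [ 431.8 -165.8  133.2]
side 447 303 [ 583.9 -254.8  217.1] [ 583.9 -255.1  217.6]
side 440 307 [ 572.2 -253.9  217. ] [ 571.8 -253.8  217.1]
side 455 307 [ 587.2 -265.3  217.7] [ 587.1 -265.4  218.1]
side 357 225 [589.9 -63.6 200.7] [589.9 -62.1 199.9]
side 402 280 [ 573.3 -184.8  200.3] [ 573.3 -184.8  200.3]
side 330 290 [512.1 -99.8 133.4] [512.1 -99.6 133. ]
side 352 255 [560.8 -90.1 174. ] [560.8 -89.7 173.2]
scene 262 231 [ 437.  -152.7  132.5] [ 436.8 -152.8  132.3]
scene 295 235 [446.3 -99.  134.6] [445.1 -99.2 132.8]
scene 328 238 [452.  -46.7 135.5] [450.8 -46.7 134.2]
scene 163 262 [ 588.5 -253.7  218.3] [ 588.3 -253.7  218.3]
scene 160 256 [ 577.5 -260.9  217.6] [ 577.5 -260.9  217.1]
scene 168 268 [ 593.7 -247.   212.8] [ 593.7 -247.2  212.8]
scene 222 270 [ 579.7 -181.6  196.6] [ 580.  -181.6  196.6]
scene 306 281 [594.4 -69.9 196.8] [595.2 -69.9 198.3]
scene 190 310 [ 648
[... 1320 characters left out ...]
61914062, -257.8114318847656), (26.704858779907227, 36.65883255004883), 83.04895782470703)
 bar? [314 237  21  20 179] [457.5 -46.5 125. ] ((460.04443359375, -53.0213623046875), (31.617977142333984, 19.976472854614258), 89.5533218383789)
 bar? [209 253 123  20 455] [ 499.8 -131.2  126.7] ((499.0177917480469, -132.77635192871094), (190.91380310058594, 32.74369812011719), 81.57758331298828)
 bar? [448 305  49   9 280] [566.8 163.1 115. ] ((566.1792602539062, 163.43016052246094), (68.49259948730469, 11.076756477355957), 88.18444061279297)
 bar? [ 166  327  190   54 2114] [ 668.7 -126.   126.3] ((666.9353637695312, -121.49024963378906), (74.12036895751953, 251.09823608398438), 9.590535163879395)
```

Request:
arm_command(
  deltas=[
    {"dx":-0.02,"dy":-0.011,"yaw":-1},
    {"dx":-0.02,"dy":-0.011,"yaw":-1},
    {"dx":-0.02,"dy":-0.011,"yaw":-1},
    {"dx":-0.02,"dy":-0.011,"yaw":-1},
    {"dx":-0.02,"dy":-0.011,"yaw":-1},
    {"dx":-0.02,"dy":-0.011,"yaw":-1},
    {"dx":-0.02,"dy":-0.011,"yaw":-1},
    {"dx":-0.02,"dy":-0.011,"yaw":-1},
    {"dx":-0.022,"dy":-0.015,"yaw":-0.5},
    {},
    {},
    {},
  ],
  gripper=0.036,
)

```text
$.deltas[0]: bad value
```

Run:
```python
from h import *
np.set_printoptions(precision=1,suppress=True)
c=read_camera('wrist'); save(c,'w1.png'); W=cloud(c); print(np.array(c['extrinsics'])[:3])
m=(W[...,2]>125)&(W[...,2]<142)&(W[...,0]>410)&(W[...,0]<475)&(abs(W[...,1]+103)<80)
P=W[m]; print(len(P))
if len(P)>30:
    for y in range(-165,-40,15):
        q=P[abs(P[:,1]-y)<5]
        if len(q): print(y,len(q),np.median(q,0),q.min(0),q.max(0))
```

```text
[[  1.   -0.   -0.  624.2]
 [  0.    1.    0.3  78.6]
 [ -0.   -0.3   1.  384.5]]
300
-45 139 [454.1 -42.  130.8] [443.6 -46.2 125.1] [461.6 -40.  136.8]
```

View pics/w1.png

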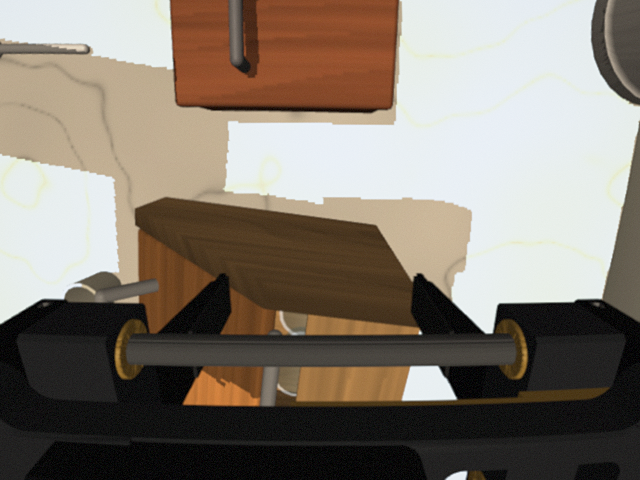

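The move was refused, probably because every row needs all four keys. The arm hasn't moved, and the wrist picture shows the bar end at the left, near (120,290). I'll resend the rows in full.

Request:
arm_command(
  deltas=[
    {"dx":-0.02,"dy":-0.011,"dz":0,"yaw":-1},
    {"dx":-0.02,"dy":-0.011,"dz":0,"yaw":-1},
    {"dx":-0.02,"dy":-0.011,"dz":0,"yaw":-1},
    {"dx":-0.02,"dy":-0.011,"dz":0,"yaw":-1},
    {"dx":-0.02,"dy":-0.011,"dz":0,"yaw":-1},
    {"dx":-0.02,"dy":-0.011,"dz":0,"yaw":-1},
    {"dx":-0.02,"dy":-0.011,"dz":0,"yaw":-1},
    {"dx":-0.02,"dy":-0.011,"dz":0,"yaw":-1},
    {"dx":-0.022,"dy":-0.015,"dz":0,"yaw":-0.5},
    {"dx":0,"dy":0,"dz":0,"yaw":0},
    {"dx":0,"dy":0,"dz":0,"yaw":0},
    {"dx":0,"dy":0,"dz":0,"yaw":0},
  ],
  gripper=0.036,
)

```text
t: 1.35
eef_pos: [443.6, -102.8, 233.7]
tcp_rot: [3.141, -0.0, 1.423]
ft_force: [-0.8, 0.3, -0.2]
opening: 0.376
grip_force: 0.0
```

Run:
```python
from h import *
np.set_printoptions(precision=1,suppress=True)
print(state())
c=read_camera('wrist'); save(c,'w2.png'); W=cloud(c)
m=(W[...,2]>120)&(W[...,2]<142)&(W[...,0]>410)&(W[...,0]<475)&(abs(W[...,1]+103)<80)
P=W[m]; print(len(P))
for y in range(-165,-40,15):
        q=P[abs(P[:,1]-y)<5]
        if len(q): print(y,len(q),np.median(q,0),q.min(0),q.max(0))
```

```text
{'t': 1.35, 'joints': array([-0.4,  0.3,  2. ,  0. ,  0.9, -0.2]), 'qvel': array([ 0.,  0., -0., -0.,  0., -0.]), 'tau': array([ -0.4, -41.9, -22.7,   0. ,   0.1,  -0. ]), 'eef_pos': array([ 443.6, -102.8,  233.7]), 'tcp_rot': array([ 3.1, -0. ,  1.4]), 'ft_force': array([-0.8,  0.3, -0.2]), 'moment': array([ 0., -0.,  0.]), 'grip_force': 0.0, 'opening': 0.3762858498785713}
3029
-165 107 [ 438.  -161.9  131.1] [ 426.4 -165.7  120.4] [ 448.7 -160.1  136.3]
-150 180 [ 433.4 -150.   134.8] [ 426.9 -155.   121.4] [ 441.4 -145.   137.1]
-135 181 [ 435.4 -135.1  134.8] [ 429.2 -140.   130.3] [ 441.4 -130.   137.5]
-120 198 [ 437.4 -120.   134.7] [ 430.7 -124.9  129.7] [ 443.7 -115.   137.3]
-105 208 [ 439.6 -105.1  134.7] [ 433.1 -110.   129.7] [ 445.8 -100.1  136.8]
-90 223 [441.3 -89.9 134.7] [434.8 -95.  128.8] [447.3 -85.1 137. ]
-75 218 [443.4 -75.  134.6] [437.1 -80.  130.2] [449.6 -70.1 137.5]
-60 241 [445.5 -59.9 134.6] [439.4 -65.  129.2] [451.8 -55.  137.1]
-45 374 [450.7 -44.3 133.4] [441.2 -49.9 120.3] [464.1 -40.  136.6]
```

View pics/w2.png

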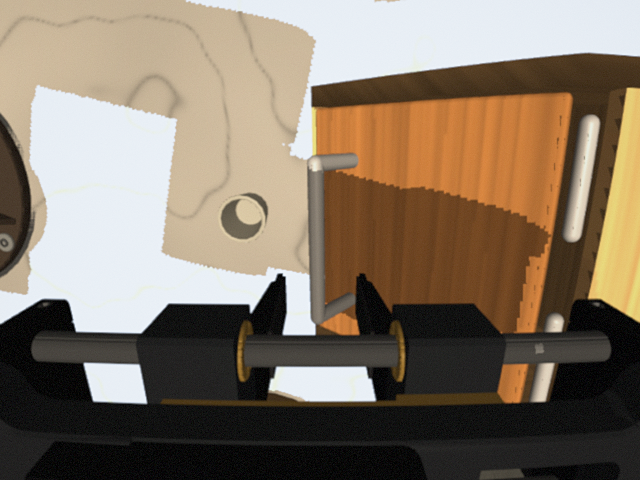

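The wrist view shows the bar from (315,160) to (320,320), lying between the fingertips. It runs at about -8° and passes through x≈440. I'll shift 3 mm and go down.

Request:
arm_command(
  deltas=[
    {"dx":-0.003,"dy":0,"dz":-0.015,"yaw":0.5},
    {"dx":0,"dy":0,"dz":-0.015,"yaw":0},
    {"dx":0,"dy":0,"dz":-0.015,"yaw":0},
    {"dx":0,"dy":0,"dz":-0.015,"yaw":0},
    {"dx":0,"dy":0,"dz":-0.012,"yaw":0},
    {"dx":0,"dy":0,"dz":-0.01,"yaw":0},
    {"dx":0,"dy":0,"dz":-0.01,"yaw":0},
    {"dx":0,"dy":0,"dz":-0.01,"yaw":0},
    {"dx":0,"dy":0,"dz":0,"yaw":0},
    {"dx":0,"dy":0,"dz":0,"yaw":0},
  ],
)

```text
t: 2.4
eef_pos: [440.1, -103.0, 131.6]
tcp_rot: [-3.141, -0.0, 1.431]
ft_force: [0.1, -0.7, -1.0]
opening: 0.376
grip_force: 0.0
```

Request:
arm_command(
  deltas=[
    {"dx":0,"dy":0,"dz":0,"yaw":0},
    {"dx":0,"dy":0,"dz":0,"yaw":0},
    {"dx":0,"dy":0,"dz":0,"yaw":0},
    {"dx":0,"dy":0,"dz":0,"yaw":0},
    {"dx":0,"dy":0,"dz":0,"yaw":0},
    {"dx":0,"dy":0,"dz":0,"yaw":0},
    {"dx":0,"dy":0,"dz":0,"yaw":0},
  ],
  gripper=0,
)

```text
t: 3.1
eef_pos: [440.3, -103.1, 131.9]
tcp_rot: [3.141, 0.0, 1.431]
ft_force: [2.1, 0.0, 3.3]
opening: 0.117
grip_force: 30.0
```

```bash
python3 -c "
import numpy as np,json
a=np.radians(-22.7)+np.linspace(0,1.09,21)
X=-158*np.cos(a);Z=158*np.sin(a)
p=np.round(np.stack([.990*X,-.139*X,Z],1)-0,1)
print([dict(dx=round(d[0]/1e3,4),dy=round(d[1]/1e3,4),dz=round(d[2]/1e3,4),yaw=0) for d in np.diff(p,axis=0)])"
```

```text
[{'dx': np.float64(-0.0031), 'dy': np.float64(0.0004), 'dz': np.float64(0.0081), 'yaw': 0}, {'dx': np.float64(-0.0026), 'dy': np.float64(0.0004), 'dz': np.float64(0.0081), 'yaw': 0}, {'dx': np.float64(-0.0022), 'dy': np.float64(0.0003), 'dz': np.float64(0.0084), 'yaw': 0}, {'dx': np.float64(-0.0017), 'dy': np.float64(0.0002), 'dz': np.float64(0.0084), 'yaw': 0}, {'dx': np.float64(-0.0013), 'dy': np.float64(0.0002), 'dz': np.float64(0.0085), 'yaw': 0}, {'dx': np.float64(-0.0008), 'dy': np.float64(0.0001), 'dz': np.float64(0.0086), 'yaw': 0}, {'dx': np.float64(-0.0004), 'dy': np.float64(0.0001), 'dz': np.float64(0.0086), 'yaw': 0}, {'dx': np.float64(0.0001), 'dy': np.float64(-0.0001), 'dz': np.float64(0.0086), 'yaw': 0}, {'dx': np.float64(0.0006), 'dy': np.float64(0.0), 'dz': np.float64(0.0086), 'yaw': 0}, {'dx': np.float64(0.001), 'dy': np.float64(-0.0002), 'dz': np.float64(0.0085), 'yaw': 0}, {'dx': np.float64(0.0015), 'dy': np.float64(-0.0002), 'dz': np.float64(0.0085), 'yaw': 0}, {'dx': np.float64(0.0019), 'dy': np.float64(-0.0003), 'dz': np.float64(0.0084), 'yaw': 0}, {'dx': np.float64(0.0024), 'dy': np.float64(-0.0003), 'dz': np.float64(0.0082), 'yaw': 0}, {'dx': np.float64(0.0029), 'dy': np.float64(-0.0004), 'dz': np.float64(0.0082), 'yaw': 0}, {'dx': np.float64(0.0033), 'dy': np.float64(-0.0005), 'dz': np.float64(0.0079), 'yaw': 0}, {'dx': np.float64(0.0037), 'dy': np.float64(-0.0005), 'dz': np.float64(0.0078), 'yaw': 0}, {'dx': np.float64(0.0041), 'dy': np.float64(-0.0006), 'dz': np.float64(0.0075), 'yaw': 0}, {'dx': np.float64(0.0045), 'dy': np.float64(-0.0006), 'dz': np.float64(0.0073), 'yaw': 0}, {'dx': np.float64(0.0049), 'dy': np.float64(-0.0007), 'dz': np.float64(0.0071), 'yaw': 0}, {'dx': np.float64(0.0052), 'dy': np.float64(-0.0007), 'dz': np.float64(0.0067), 'yaw': 0}]
```

Request:
arm_command(
  deltas=[
    {"dx":-0.003,"dy":0.0004,"dz":0.008,"yaw":0},
    {"dx":-0.0026,"dy":0.0004,"dz":0.008,"yaw":0},
    {"dx":-0.0022,"dy":0.0003,"dz":0.0084,"yaw":0},
    {"dx":-0.0017,"dy":0.0002,"dz":0.0084,"yaw":0},
    {"dx":-0.0013,"dy":0.0002,"dz":0.0085,"yaw":0},
    {"dx":-0.0008,"dy":0.0001,"dz":0.0086,"yaw":0},
    {"dx":-0.0004,"dy":0,"dz":0.0086,"yaw":0},
    {"dx":0,"dy":0,"dz":0.0086,"yaw":0},
    {"dx":0.0006,"dy":0,"dz":0.0086,"yaw":0},
    {"dx":0.001,"dy":-0.0002,"dz":0.0085,"yaw":0},
  ],
)

```text
t: 4.1
eef_pos: [429.7, -101.8, 215.9]
tcp_rot: [3.142, 0.0, 1.431]
ft_force: [6.2, -2.9, -8.3]
opening: 0.117
grip_force: 30.0
```

Request:
arm_command(
  deltas=[
    {"dx":0.0018,"dy":-0.0002,"dz":0.0085,"yaw":0},
    {"dx":0.002,"dy":-0.0003,"dz":0.0084,"yaw":0},
    {"dx":0.0024,"dy":-0.0003,"dz":0.0082,"yaw":0},
    {"dx":0.0029,"dy":-0.0004,"dz":0.0082,"yaw":0},
    {"dx":0.0033,"dy":-0.0005,"dz":0.0079,"yaw":0},
    {"dx":0.0037,"dy":-0.0005,"dz":0.0078,"yaw":0},
    {"dx":0.0041,"dy":-0.0006,"dz":0.0075,"yaw":0},
    {"dx":0.0045,"dy":-0.0006,"dz":0.0073,"yaw":0},
    {"dx":0.0049,"dy":-0.0007,"dz":0.0071,"yaw":0},
    {"dx":0.0052,"dy":-0.0007,"dz":0.0067,"yaw":0},
    {"dx":0,"dy":0,"dz":0,"yaw":0},
    {"dx":0,"dy":0,"dz":0,"yaw":0},
  ],
)

```text
t: 5.3
eef_pos: [461.0, -106.0, 293.9]
tcp_rot: [-3.133, 0.001, 1.432]
ft_force: [-21.7, -1.0, 12.1]
opening: 0.114
grip_force: 30.0
```

Run:
```python
from h import *
np.set_printoptions(precision=1,suppress=True)
c=read_camera('side'); save(c,'s2.png'); W=cloud(c); np.save('s2.npy',W)
m=(abs(W[...,2]-218)<14)&(abs(W[...,0]-580)<25)&(abs(W[...,1]+259)<22)
print(np.median(W[m],0),m.sum())
```

```text
[ 575.9 -261.8  217.2] 646
```

View pics/s2.png

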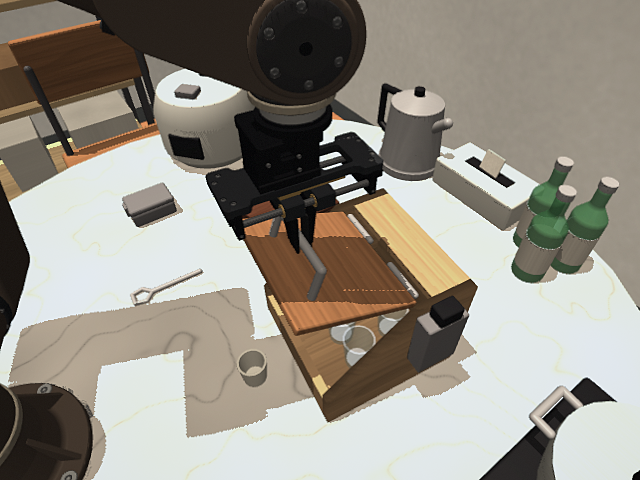

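The door is up, with the bar still in the fingers at about (310,260) and the key up at (447,308). I'll fit a plane to the panel to get the angle.

```bash
cat >> h.py <<'E'
def angle(W,poly):
    m=np.zeros((480,640),np.uint8); cv2.fillPoly(m,[np.array(poly)],1)
    P=W[m>0]; P=P[~np.isnan(P).any(1)]
    for _ in range(5):
        o=np.median(P,0) if _==0 else P.mean(0)
        n=np.linalg.svd(P-o,full_matrices=False)[2][2]; n*=np.sign(n[2]); r=(P-o)@n; P=P[abs(r)<max(3,1.5*r.std())]
    return np.arctan2(n[0]*.990-n[1]*.139,n[2])+np.radians(41), len(P)
E
python3 -c "
from h import *
print(angle(np.load('s2.npy'),[(325,245),(350,225),(395,275),(335,285)]), angle(np.load('side.npy'),[(320,300),(300,265),(350,225),(390,290),(340,340)]))"
```

```text
(np.float64(1.0478842463381897), 2414) (np.float64(-0.00022750625392020662), 5340)
```

Request:
arm_command(
  deltas=[
    {"dx":0.0012,"dy":-0.0002,"dz":0.003,"yaw":0},
    {"dx":0.001,"dy":-0.0001,"dz":0.002,"yaw":0},
    {"dx":0.001,"dy":-0.0001,"dz":0.002,"yaw":0},
    {"dx":0,"dy":0,"dz":0,"yaw":0},
    {"dx":0,"dy":0,"dz":0,"yaw":0},
  ],
)

```text
t: 5.85
eef_pos: [466.0, -106.7, 300.7]
tcp_rot: [-3.138, 0.001, 1.431]
ft_force: [-8.9, -3.1, 2.1]
opening: 0.116
grip_force: 30.0
```

Run:
```python
from h import *
W=cloud(read_camera('side')); print(angle(W,[(325,242),(350,222),(395,275),(340,285)]))
```

```text
(np.float64(1.100085196958984), 2450)
```

Request:
arm_command(
  deltas=[
    {"dx":-0.003,"dy":0.0004,"dz":-0.0038,"yaw":0},
    {"dx":-0.003,"dy":0.0004,"dz":-0.004,"yaw":0},
    {"dx":-0.0028,"dy":0.0004,"dz":-0.004,"yaw":0},
    {"dx":-0.0026,"dy":0.0004,"dz":-0.0042,"yaw":0},
    {"dx":0,"dy":0,"dz":0,"yaw":0},
    {"dx":0,"dy":0,"dz":0,"yaw":0},
  ],
)

```text
t: 6.5
eef_pos: [454.4, -105.1, 284.8]
tcp_rot: [-3.138, 0.0, 1.431]
ft_force: [-10.0, -2.8, 5.0]
opening: 0.116
grip_force: 30.0
```

Run:
```python
from h import *
W=cloud(read_camera('side')); print(angle(W,[(325,248),(345,232),(385,275),(340,285)]))
```

```text
(np.float64(0.9782654597347715), 1723)
```

Request:
arm_command(
  deltas=[
    {"dx":0,"dy":0,"dz":0,"yaw":0},
    {"dx":0,"dy":0,"dz":0,"yaw":0},
    {"dx":0,"dy":0,"dz":0,"yaw":0},
    {"dx":0,"dy":0,"dz":0,"yaw":0},
    {"dx":0,"dy":0,"dz":0.01,"yaw":0},
    {"dx":0,"dy":0,"dz":0.015,"yaw":0},
    {"dx":0,"dy":0,"dz":0.02,"yaw":0},
    {"dx":0,"dy":0,"dz":0.02,"yaw":0},
    {"dx":0,"dy":0,"dz":0.02,"yaw":0},
    {"dx":0,"dy":0,"dz":0,"yaw":0},
    {"dx":0,"dy":0,"dz":0,"yaw":0},
    {"dx":0,"dy":0,"dz":0,"yaw":0},
    {"dx":0,"dy":0,"dz":0,"yaw":0},
    {"dx":0,"dy":0,"dz":0,"yaw":0},
  ],
  gripper=0.045,
)

```text
t: 7.95
eef_pos: [456.1, -105.2, 368.9]
tcp_rot: [-3.141, -0.0, 1.431]
ft_force: [-0.7, -0.1, 0.6]
opening: 0.477
grip_force: 0.0
```

Run:
```python
from h import *
np.set_printoptions(precision=1,suppress=True)
c=read_camera('side'); W=cloud(c); print(angle(W,[(325,248),(345,232),(385,275),(340,285)])); save(c,'s3.png')
for n,W in (('side',W),('scene',cloud(read_camera('scene')))):
    m=(abs(W[...,2]-218)<4)&(abs(W[...,0]-580)<28)&(abs(W[...,1]+259)<24)
    print(n,m.sum(),W[m].mean(0),cv2.minAreaRect(W[m][:,:2].astype(np.float32)))
```

```text
(np.float64(0.9250741899890187), 1725)
side 498 [ 578.3 -260.4  217.5] ((579.7711181640625, -259.8205261230469), (26.080381393432617, 37.0005989074707), 80.96957397460938)
scene 420 [ 582.7 -257.1  217.3] ((581.5689086914062, -258.36456298828125), (27.114599227905273, 36.4599723815918), 82.84639739990234)
```

View pics/s3.png

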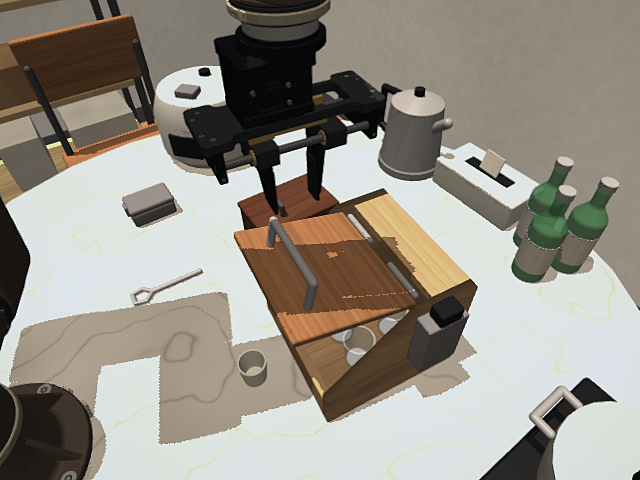

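The door stands open by itself at about 0.93 rad, with the fingers clear and the key up at (447,308). I'll close the fingers and move over the key.

Request:
arm_command(
  deltas=[
    {"dx":0.0155,"dy":-0.0193,"dz":0,"yaw":0},
    {"dx":0.0155,"dy":-0.0193,"dz":0,"yaw":0},
    {"dx":0.0155,"dy":-0.0193,"dz":0,"yaw":0},
    {"dx":0.0155,"dy":-0.0193,"dz":0,"yaw":0},
    {"dx":0.0155,"dy":-0.0193,"dz":0,"yaw":0},
    {"dx":0.0155,"dy":-0.0193,"dz":0,"yaw":0},
    {"dx":0.0155,"dy":-0.0193,"dz":0,"yaw":0},
    {"dx":0.0155,"dy":-0.0193,"dz":0,"yaw":0},
    {"dx":0,"dy":0,"dz":-0.03,"yaw":0},
    {"dx":0,"dy":0,"dz":-0.03,"yaw":0},
    {"dx":0,"dy":0,"dz":-0.03,"yaw":0},
    {"dx":0,"dy":0,"dz":-0.02,"yaw":0},
    {"dx":0,"dy":0,"dz":-0.008,"yaw":0},
    {"dx":0,"dy":0,"dz":0,"yaw":0},
    {"dx":0,"dy":0,"dz":0,"yaw":0},
  ],
  gripper=0,
)

```text
t: 9.55
eef_pos: [580.6, -259.8, 252.5]
tcp_rot: [3.14, 0.001, 1.431]
ft_force: [0.8, 0.5, -0.2]
opening: 0.003
grip_force: 0.0
```

Run:
```python
from h import *
c=read_camera('side'); W=cloud(c); print(angle(W,[(325,248),(345,232),(385,275),(340,285)])); save(c,'s4.png')
```

```text
(np.float64(0.9265886574368011), 1719)
```

View pics/s4.png

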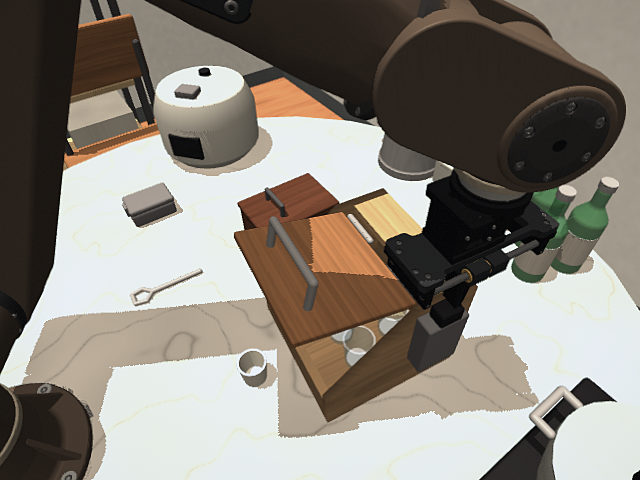

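The closed fingertips are right above the key at about (450,305), the door is still up, and the gripper body is clear of it. Now I press.

Request:
arm_command(
  deltas=[
    {"dx":0,"dy":0,"dz":-0.008,"yaw":0},
    {"dx":0,"dy":0,"dz":-0.006,"yaw":0},
    {"dx":0,"dy":0,"dz":-0.004,"yaw":0},
    {"dx":0,"dy":0,"dz":-0.004,"yaw":0},
    {"dx":0,"dy":0,"dz":-0.003,"yaw":0},
    {"dx":0,"dy":0,"dz":0,"yaw":0},
    {"dx":0,"dy":0,"dz":0,"yaw":0},
  ],
)

```text
t: 10.3
eef_pos: [580.4, -259.6, 227.3]
tcp_rot: [3.14, 0.0, 1.431]
ft_force: [-1.3, 0.3, 8.2]
opening: 0.002
grip_force: 4.0
```

Run:
```python
from h import *
W=cloud(read_camera('side')); print(angle(W,[(325,260),(345,240),(375,275),(340,285)]))
```

```text
(np.float64(0.6747107329334762), 1217)
```

The force reads 8 N and the door is already coming down. I'll hold a little longer, then lift off.

Request:
arm_command(
  deltas=[
    {"dx":0,"dy":0,"dz":0,"yaw":0},
    {"dx":0,"dy":0,"dz":0,"yaw":0},
    {"dx":0,"dy":0,"dz":0,"yaw":0},
    {"dx":0,"dy":0,"dz":0,"yaw":0},
    {"dx":0,"dy":0,"dz":0,"yaw":0},
    {"dx":0,"dy":0,"dz":0,"yaw":0},
    {"dx":0,"dy":0,"dz":0,"yaw":0},
    {"dx":0,"dy":0,"dz":0,"yaw":0},
    {"dx":0,"dy":0,"dz":0.01,"yaw":0},
    {"dx":0,"dy":0,"dz":0.02,"yaw":0},
    {"dx":0,"dy":0,"dz":0.03,"yaw":0},
    {"dx":0,"dy":0,"dz":0.03,"yaw":0},
    {"dx":0,"dy":0,"dz":0.03,"yaw":0},
    {"dx":0,"dy":0,"dz":0.03,"yaw":0},
    {"dx":0,"dy":0,"dz":0,"yaw":0},
    {"dx":0,"dy":0,"dz":0,"yaw":0},
    {"dx":0,"dy":0,"dz":0,"yaw":0},
    {"dx":0,"dy":0,"dz":0,"yaw":0},
    {"dx":0,"dy":0,"dz":0,"yaw":0},
    {"dx":0,"dy":0,"dz":0,"yaw":0},
  ],
)

```text
t: 12.35
eef_pos: [580.2, -259.6, 375.9]
tcp_rot: [-3.141, -0.0, 1.431]
ft_force: [0.2, -0.4, -0.8]
opening: 0.005
grip_force: 0.0
```

Request:
arm_command(
  deltas=[
    {"dx":0,"dy":0,"dz":0,"yaw":0},
    {"dx":0,"dy":0,"dz":0,"yaw":0},
    {"dx":0,"dy":0,"dz":0,"yaw":0},
    {"dx":0,"dy":0,"dz":0,"yaw":0},
    {"dx":0,"dy":0,"dz":0,"yaw":0},
    {"dx":0,"dy":0,"dz":0,"yaw":0},
    {"dx":0,"dy":0,"dz":0,"yaw":0},
    {"dx":0,"dy":0,"dz":0,"yaw":0},
    {"dx":0,"dy":0,"dz":0,"yaw":0},
    {"dx":0,"dy":0,"dz":0,"yaw":0},
  ],
)

```text
t: 13.35
eef_pos: [580.2, -259.6, 376.4]
tcp_rot: [3.142, -0.0, 1.431]
ft_force: [-0.1, -0.2, 0.5]
opening: 0.004
grip_force: 0.0
```

Run:
```python
from h import *
W=cloud(read_camera('side')); print(angle(W,[(320,300),(300,265),(350,225),(390,290),(340,340)]))
m=(abs(W[...,2]-215)<12)&(abs(W[...,0]-580)<12)&(abs(W[...,1]+259)<8)
print(np.median(W[m],0),state()['ft_force'])
```

```text
(np.float64(-0.0007033937743313734), 5356)
[ 579.98165291 -259.18304155  217.66617206] [-0.50261417 -0.5222205   0.60291638]
```

The door measures shut (about 0 rad), the key top is back at 218 mm, and the arm is clear.

```bash
python3 -c "
from cell import job_done; print(job_done())"
```

```text
the job is handed in; nothing more can be done
None
```

I raised the door until the stay locked and it stood open by itself at about 0.93 rad; the push key then released it, and at hand-in (about 13 s) it measured fully shut with the key back up and the arm clear, though no verdict was returned.

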